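Pin the fixation-lamp arm in its working position

ROBOT

A 6-joint arm with a two-finger parallel gripper is mounted at the origin on a cart in front of the work surface, level with it; the furniture and walls round the work are solid. World frame = base frame: x ahead of the robot, y to its left, z up, the work surface at z = 0. Lengths are in m, angles in rad, forces in N, time in s.
With the tool pointing down it reaches from about 0.325 to 0.875 m from the base axis. Payload 4.4 kg.
Tool frame: the origin (TCP) lies at the very end of the fingers, on their centre line; the grasp point (between the pads) lies 19 mm behind it; z points along the fingers, y is the line along which they close (so a half turn about z gives the same grasp; the last joint's range is limited). The gripper opens to 85 mm and grips with 20 to 120 N. Pads are 22 mm wide; open, the fingers measure 114 mm over their backs; the gripper's body (76 mm by 85 mm) begins 54 mm behind the grasp point. The pads swing forward as they close: fully open they stand 13 mm farther back than shut.
Start: joints at [-1.472, 0.207, 1.542, -0, 1.393, -0.15], TCP at [0.142, -0.557, 0.231] pointing down, gripper open.
Joint ranges: [-2.73, 2.73], [-0.86, 2.22], [0.23, 2.46], [-1.11, 4.25], [0.08, 2.63], [-2.82, 2.82]. Speed limits (rad/s): [2.79, 2.79, 3.14, 3.14, 3.14, 3.14].

INTERFACE

Orientations are given as a rotation vector (axis times angle).
In Python, from station import * gives the robot as it stands.
- The arm moves only by the shell command python3 -m handwheel 'ROWS'. ROWS is JSON, a list that holds one entry, the list of rows, each a list of 7 numbers: the shift along the tool's x, y, z in mm, then the turn, a rotation vector about the tool's x, y, z in degrees, then the finger opening in mm, from 0 to 85.4. A call has 1 to 20 rows; each row shifts and turns the commanded pose from where the row before left it, along the tool's axes as they then stand; what a row does not reach is not made up. A row lasts 1/10 s, in which the tool goes at most 50 mm and 8.59 degrees, less where a joint would pass 70% of its speed; a pose out of reach is approached as far as the arm can. A call with a gripper value outside its range is refused whole. The fingers move at their own pace and stop on an object; the grip force is fixed at half the most. Time passes only in rows, so rows that do not move let the fingers close. It gives the time, the measured TCP pose, the force, the opening and the grip force at its end, in the units of the state.
- read_state(): the state, without advancing time (a new reading comes with each control period).
- snapshot(name): name is "side" or "top"; returns a dict with "frame" (480x640x3 uint8, blue, green, red), "K" (3x3 intrinsics, pixels), "world_to_cam" (4x4, takes a point from world to camera coordinates). Camera axes: x right, y up, looking along -z (the intrinsics and any distortion apply to the point x, -y, -z); pixel columns grow to the right and rows downward; lengths in m; the calibration is good to about 2 mm. A picture is of the moment at which its call begins. There is no depth.
- sign_off(): hands the job in; it is judged then, once.
Trained networks look in a picture, given as the dict that the camera call returned (one of the last four; its "shot" number tells which), for a name from the list of things; names that differ only in an ending like _2 or _b are one class to them, and where a whole thing is asked for, a point or a joint stands for the part that bears it (a point fixed in the world has none). Each returns a list of dicts, best first, with "conf" (0 to 1); they miss things now and then, are a little off and sometimes report something else, mostly with a low value. They report only what shows in the picture. A call takes as long as a camera call. They do not tell look-alikes from the thing itself.
- boxes_of(picture, name): "xy" ([column, row] in pixels, amid what is visible of it).
The state is a dict: "clock": time; "joint_pos": joint angles; "qvel": joint speeds; "joint_efforts": joint torques, N m; "tool_pos": TCP position; "tcp_rot": TCP orientation; "ft_force": force on the tool from outside, world axes, zero at the start; "wrist_torque": the same for the moment, N m; "opening": finger opening in m; "gripper_force": force on a finger pad.
Only numpy, scipy, OpenCV 4.12 (cv2) and the standard library are available. Lean on these libraries where they do the work, as an engineer would, in place of code of your own. Each camera call takes 0.05 s, during which the arm holds its last target. There are 200 camera calls.

TASK

The arm that carries the small fixation lamp has been swung out. Swing it back home against its stop, so that the hole in the arm lies over the hole in the bracket, and drop the long locking pin from the rack down through both holes until its collar sits on the arm. Leave the short pin in the rack.

Things in the scene. Friction and masses are not known exactly. Their poses are not given: they have to be found in the camera images.
- lug_hole (a point): Mouth centre of the round hole (24 mm wide, 28 mm deep, blind) in the white fixed bracket's square lug (56 mm), 36 mm above the desk. z up; +y points to the arm's upright pivot axis, 110 mm away. With the arm home its hole is straight above this point and its lamp post stands at (0, -90) mm. An end stop 8 mm thick stands on the lug's +x side, up to 14 mm above this point.
- lamp_arm (a joint): Angle of the grey metal arm, rad: 0 = home on its stop, holes lined up; grows to 1.0 as it swings out, clockwise from above (its end moves to the bracket's -x, towards the robot). Stays where left; about 1 N at the post moves it. Flat bar 40 mm wide, 14 mm thick, top 52 mm above the desk; 24 mm through hole 110 mm and lamp post 200 mm from the pivot.
- post_grip (a point): Lamp post on the end of the arm, the place to take it: upright black cylinder, 22 mm in diameter, 50 mm high (52 to 102 mm above the desk), small glass dome on top (to 113 mm). Fixed to the arm, turns with it. This point is on its axis, about half-way up, 80 mm above the desk.
- long_pin_grip (a point): Long loose pin (about 100 g) upright in a fixed grey rack (60 x 160 x 32 mm, two 15 mm sockets 22 mm deep, 100 mm apart), 20 mm of shank bare. Point: centre of its black grip, 20 mm diameter, 46 mm high, 80 mm above the desk in the rack and when locked in the arm. Below the grip a collar (34 mm diameter, 5 mm), then a steel shank 12 mm thick, 42 mm long. Foot 70 mm below the point. z up.
- short_pin_grip (a point): Centre of the grip of the short pin, in the rack's other place: same grip and collar, but its shank is only 20 mm long, too short to lock the arm, so its collar sits flat on the rack and this point is 60 mm above the desk. Not to be moved.
Things that resemble listed ones, but are neither listed nor needed, are in the scene too. Leave any pink or red look-alike of the part that bears long_pin_grip alone.

How it is judged:
On the way:
1. the arm is swung home, its hole over the bracket's hole (value of joint lamp_arm below 0.1 rad), for 0.2 s.
At the end, for the whole second after the job is handed in: The arm is home (within 0.12 rad) and the long pin stands upright (within 10 degrees) and at rest through the arm's and the bracket's holes: its grip centre within 15 mm sideways of the bracket hole and less than 52 mm above its mouth, so that the collar is within 8 mm of the arm (value of joint lamp_arm below 0.12 rad and horizontal distance between long_pin_grip and lug_hole below 0.015 m and z of long_pin_grip in the frame of lug_hole below 0.052 m and angle between long_pin_grip's own z axis and vertical below 0.18 rad and linear speed of long_pin below 0.02 m/s); the robot touches nothing.
It fails at once if the short pin is taken from or knocked out of its place (distance of short_pin_grip from where it was at the start of the episode above 0.03 m).
It also fails if it takes over 51 s, if anything falls off the work surface, if the arm or the gripper's body presses on something with over 40 N, if the wrist force passes 120 N, or if a joint passes its speed limit or range.

## Working session

There is one attempt and no reset: what is moved stays moved. The work goes in short steps, Python scripts to look and compute and a shell command to move; the robot and the scene stay as the last step left them, time stands still between calls to the robot, and variables do not carry over. Pictures are saved under pics/ and viewed, at most 10 in all, crops included, and the job is handed in when it is done.

```bash
ls; mkdir -p pics; python3 - <<'E'
from station import *
import cv2
s=read_state();print(s)
for n in("side","top"):
    p=snapshot(n);cv2.imwrite(f"pics/{n}0.png",p["frame"]);print(n,p["K"],p["world_to_cam"],[k for k in p])
    for t in("post_grip","long_pin_grip","short_pin_grip","lug_hole","lamp_arm"):
        print(t,[(list(map(int,d["xy"])),round(d["conf"],2)) for d in boxes_of(p,t)])
E
```

```text
pics
{'clock': 0.0, 'joint_pos': array([-1.47255009e+00,  2.07458014e-01,  1.54296652e+00,  2.34330045e-05,
        1.39348820e+00, -1.50468316e-01]), 'qvel': array([ 0.00059114,  0.00181073,  0.0010589 ,  0.00061581, -0.00032741,
        0.00079734]), 'joint_efforts': array([ 4.86366855e-05, -3.83033645e+01, -2.91596657e+01, -2.60571132e-04,
        1.05276878e-02, -1.74835932e-06]), 'tool_pos': array([ 0.1414796 , -0.55654018,  0.23009821]), 'tcp_rot': array([-3.11503202e+00, -3.89379641e-01, -1.31262283e-04]), 'ft_force': array([-0.17984334, -0.14652469,  0.31342471]), 'wrist_torque': array([-0.0417477 , -0.03099347, -0.01437811]), 'gripper_force': 0.0, 'opening': 0.08572002819828986}
side [[433.99591882   0.         322.62479994]
 [  0.         433.99591882 249.38606461]
 [  0.           0.           1.        ]] [[ 0.87939583 -0.47608744 -0.00192755 -0.47479474]
 [ 0.31564005  0.57998793  0.75098959 -0.22827803]
 [-0.35641876 -0.66102552  0.66031123 -0.71728592]
 [ 0.          0.          0.          1.        ]] ['frame', 'K', 'world_to_cam', 'shot']
post_grip [([295, 229], 0.87)]
long_pin_grip [([387, 310], 0.76), ([338, 337], 0.62), ([375, 385], 0.56)]
short_pin_grip []
lug_hole [([311, 226], 0.72)]
lamp_arm []
top [[448.19908135   0.         322.40009828]
 [  0.         448.19908135 242.52074857]
 [  0.           0.           1.        ]] [[-0.00477812 -0.99951922 -0.03063478  0.01777858]
 [ 0.99483703 -0.00785688  0.10118082 -0.53458856]
 [-0.10137286 -0.02999316  0.99439628 -0.86606759]
 [ 0.          0.          0.          1.        ]] ['frame', 'K', 'world_to_cam', 'shot']
post_grip [([259, 231], 0.57)]
long_pin_grip [([431, 274], 0.84), ([480, 265], 0.75)]
short_pin_grip [([380, 269], 0.68)]
lug_hole [([272, 208], 0.64)]
lamp_arm [([260, 229], 0.57)]
```

View pics/side0.png

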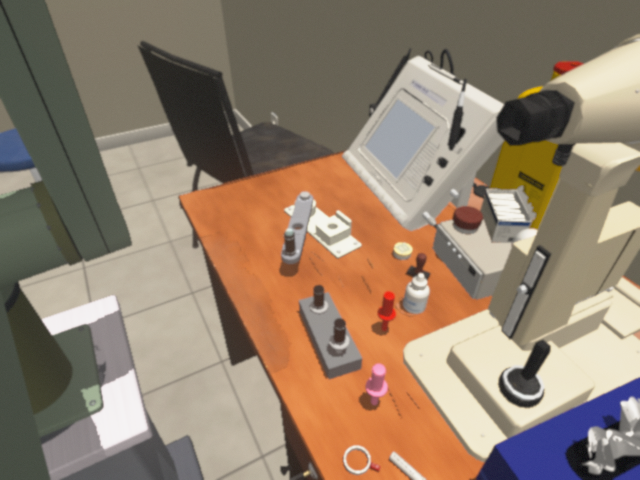

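View pics/top0.png

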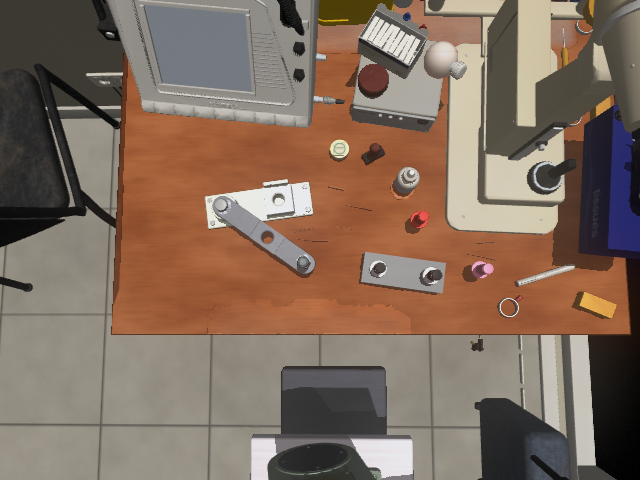

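Top view: arm with pivot (222,205), hole (267,238) and post (304,264); bracket hole (279,200). The rack holds pins at (378,269) and (432,275). Candidates for the long pin: the black pins (378,269) and (432,275), the pink one (482,269) and the red one (419,219), which are both look-alikes. In the side view the pin at (340,335) stands higher on a bare shank, so I choose that one. I'll check it in a crop and triangulate.

```bash
cat > h.py <<'E'
from station import *
import cv2, numpy as np
def ray(p,uv):
    T=np.array(p["world_to_cam"]);K=np.array(p["K"]);R=T[:3,:3]
    d=np.linalg.inv(K)@[uv[0],uv[1],1]; return -R.T@T[:3,3], R.T@(d*[1,-1,-1])
def atz(p,uv,z):
    c,d=ray(p,uv);return c+d*(z-c[2])/d[2]
def tri(*a):
    A=0;b=0
    for p,uv in a:
        c,d=ray(p,uv);d=d/np.linalg.norm(d);M=np.eye(3)-np.outer(d,d);A=A+M;b=b+M@c
    return np.linalg.solve(A,b)
def proj(p,X):
    T=np.array(p["world_to_cam"]);q=T[:3,:3]@X+T[:3,3];q=np.array(p["K"])@(q*[1,-1,-1]);return q[:2]/q[2]
E
python3 - <<'E'
from h import *
np.set_printoptions(precision=4,suppress=True)
s=snapshot("side");t=snapshot("top")
up=lambda p,c0,r0,w,h,k:cv2.resize(p["frame"][r0:r0+h,c0:c0+w],None,fx=k,fy=k,interpolation=cv2.INTER_CUBIC)
a=up(s,270,180,110,200,3);b=up(t,200,170,250,130,2)
im=np.zeros((600,790,3),np.uint8);b=cv2.resize(b,(460,239));im[:600,:330]=a;im[:239,330:790]=b
im[250:250+300,330:330+460]=cv2.resize(t["frame"][240:300,360:452],(460,300),interpolation=cv2.INTER_CUBIC)
cv2.imwrite("pics/c1.png",im)
print("L tri grip",tri((s,(340,327)),(t,(431,275))))
print("S tri grip",tri((s,(319,294)),(t,(378,268))))
print("lug",atz(t,(279,200),.036),"pivot",atz(t,(222,205),.055),"armhole",atz(t,(267,238),.052),"posttop",atz(t,(304,264),.113))
print("side lug",atz(s,(333,227),.036))
for n in("long_pin_grip","short_pin_grip","post_grip","lug_hole"):
  for p,z in((s,1),(t,1)):
    for d in boxes_of(p,n): print(n,"st"[p is t],np.round(d["xy"],1),round(d["conf"],2))
E
```

```text
L tri grip [ 0.4688 -0.1876  0.0836]
S tri grip [ 0.4822 -0.092   0.0647]
lug [0.62   0.1005 0.036 ] pivot [0.6074 0.2103 0.055 ] armhole [0.5419 0.1216 0.052 ] posttop [0.4875 0.045  0.113 ]
side lug [0.6191 0.097  0.036 ]
long_pin_grip s [374.2 383.4] 0.81
long_pin_grip s [386.  315.3] 0.64
long_pin_grip s [339.6 338.4] 0.63
long_pin_grip t [422.6 218.6] 0.83
long_pin_grip t [482.2 269.7] 0.75
long_pin_grip t [430.7 276. ] 0.72
short_pin_grip s [317.9 299. ] 0.55
short_pin_grip t [377.7 269.5] 0.49
post_grip s [294.7 229.6] 0.84
post_grip t [260.2 231.5] 0.78
lug_hole s [309.9 227.3] 0.82
lug_hole t [271.2 205.7] 0.88
```

View pics/c1.png

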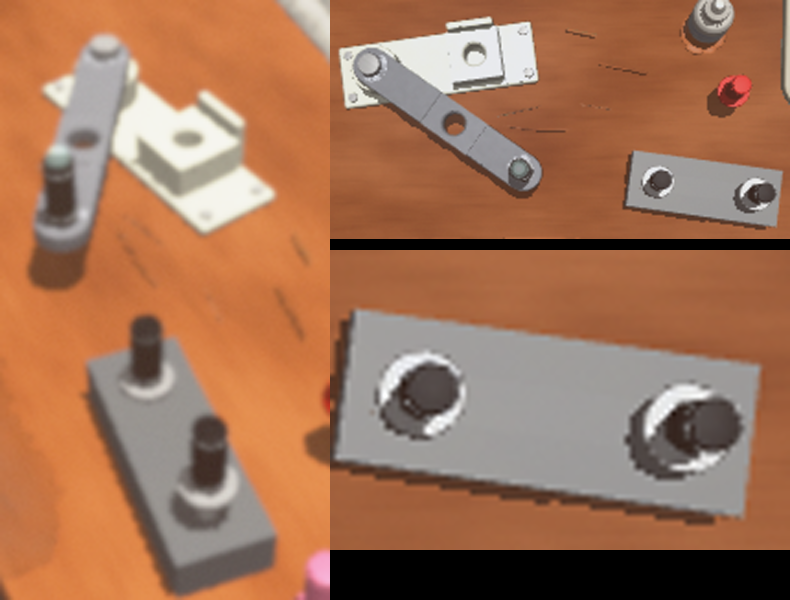

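The crop confirms it. The right-hand rack pin (top 432,275; side 340,330) has its collar above the rack on a bare shank, so it is the long one. The short pin's collar at (378,269) lies flat on the rack. Next I'll work out the geometry and the moves.

```bash
cat >> h.py <<'E'
np.set_printoptions(precision=4,suppress=True)
from scipy.spatial.transform import Rotation as Ro
def go(X):
    s=read_state();R=Ro.from_rotvec(s["tcp_rot"]).as_matrix()
    th=np.degrees(np.arctan2(R[1,0],R[0,0]))
    print("tcp",s["tool_pos"],"yaw %.1f tilt %.2f"%(th,np.degrees(np.arccos(-R[2,2]))),"dtool mm",R.T@(np.array(X)-s["tool_pos"])*1e3)
E
python3 - <<'E'
from h import *
s=snapshot("side");t=snapshot("top")
print("long top",atz(t,(437.4,274.8),.103),atz(s,(340,322.7),.103),tri((s,(340,322.7)),(t,(437.4,274.8))))
print("short top",atz(t,(380,267.6),.083),atz(s,(318.7,287.3),.083))
print("post top",atz(t,(302.7,261.3),.113),atz(s,(289.5,232.3),.11))
print("collar long t",atz(t,(431,275.5),.0545))
E
python3 -m handwheel '[[[0,0,0,0,0,-7.85,85],[0,0,0,0,0,-7.85,85],[0,0,0,0,0,-7.85,85],[0,0,0,0,0,-7.85,85],[0,0,0,0,0,-7.85,85]]]'
```

```text
long top [ 0.4671 -0.1943  0.103 ] [ 0.4665 -0.1939  0.103 ] [ 0.4667 -0.1941  0.1032]
short top [ 0.4815 -0.0937  0.083 ] [ 0.482  -0.0926  0.083 ]
post top [0.4923 0.0474 0.113 ] [0.4895 0.0423 0.11  ]
collar long t [ 0.4672 -0.193   0.0545]
clock: 1.7
tool_pos: [0.1416, -0.5573, 0.2313]
tcp_rot: [-2.801, -1.422, -0.0]
ft_force: [0.0, -0.3, -0.1]
opening: 0.085
gripper_force: 0.0
```

```bash
python3 -m handwheel '[[[43.4,-4.8,0,0,0,0,60],[43.4,-4.8,0,0,0,0,60],[43.4,-4.8,0,0,0,0,60],[43.4,-4.8,0,0,0,0,60],[43.4,-4.8,0,0,0,0,60],[43.4,-4.8,0,0,0,0,60],[43.4,-4.8,0,0,0,0,60],[43.4,-4.8,0,0,0,0,60],[43.4,-4.8,0,0,0,0,60],[43.4,-4.8,0,0,0,0,60],[43.4,-4.8,0,0,0,0,60],[43.4,-4.8,0,0,0,0,60],[43.4,-4.8,0,0,0,0,60],[43.4,-4.8,0,0,0,0,60],[43.4,-4.8,0,0,0,0,60],[43.4,-4.8,0,0,0,0,60],[0,0,0,0,0,0,60],[0,0,0,0,0,0,60],[0,0,0,0,0,0,60]]]'
python3 -c "
from h import *
go([.490,.048,.063])
s=snapshot('side');cv2.imwrite('pics/s2.png',s['frame'])"
```

```text
clock: 3.6
tool_pos: [0.4923, 0.0458, 0.2311]
tcp_rot: [2.806, 1.413, -0.001]
ft_force: [0.3, -0.8, -0.1]
opening: 0.06
gripper_force: 0.0
tcp [0.4923 0.0458 0.2311] yaw 53.5 tilt 0.05 dtool mm [  0.4984  -3.1016 168.1221]
```

View pics/s2.png

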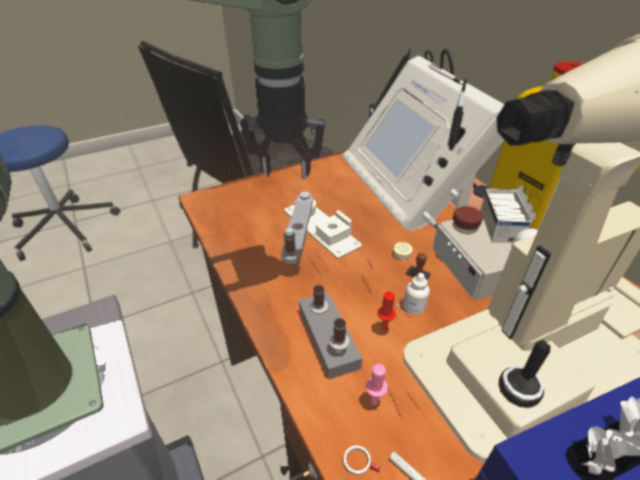

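The gripper hangs at (285,140), straight above the post at (290,240), with nothing in the way. I'll go down and grip.

```bash
python3 -m handwheel '[[[0.5,-3,30,0,0,0,60],[0,0,40,0,0,0,60],[0,0,40,0,0,0,60],[0,0,30,0,0,0,60],[0,0,15,0,0,0,60],[0,0,13,0,0,0,60],[0,0,0,0,0,0,60],[0,0,0,0,0,0,10],[0,0,0,0,0,0,10],[0,0,0,0,0,0,10],[0,0,0,0,0,0,10],[0,0,0,0,0,0,10],[0,0,0,0,0,0,10]]]'
python3 -c "
from h import *
go([.490,.048,.063])"
```

```text
clock: 4.95
tool_pos: [0.492, 0.0486, 0.0648]
tcp_rot: [2.804, 1.414, 0.003]
ft_force: [-0.4, -1.3, 6.6]
opening: 0.0206
gripper_force: 58.5
tcp [0.492  0.0486 0.0648] yaw 53.5 tilt 0.16 dtool mm [-1.6338 -1.264   1.8193]
```

```bash
python3 -m handwheel '[[[0.2,7,0,0,0,-2,10],[0.2,7,0,0,0,-2,10],[0.2,7,0,0,0,-2,10],[0.2,7,0,0,0,-2,10],[0.2,7,0,0,0,-2,10],[0.2,7,0,0,0,-2,10],[0.2,7,0,0,0,-2,10],[0.2,7,0,0,0,-2,10],[0.2,7,0,0,0,-2,10],[0.2,7,0,0,0,-2,10],[0.2,7,0,0,0,-2,10],[0.2,7,0,0,0,-2,10],[0.2,7,0,0,0,-2,10],[0.2,7,0,0,0,-2,10],[0.2,7,0,0,0,-2,10],[0.2,7,0,0,0,-2,10],[0.2,7,0,0,0,-2,10],[0.2,7,0,0,0,-2,10],[0.2,7,0,0,0,-2,10],[0,0,0,0,0,0,10]]]'
python3 -c "
from h import *
go([.6302,.0116,.065])
d=read_state()['tool_pos']-[.6074,.2103,0];print(np.degrees(np.arctan2(d[1],d[0])),np.hypot(d[0],d[1]))"
```

```text
clock: 6.95
tool_pos: [0.6176, 0.0124, 0.0649]
tcp_rot: [2.191, 2.25, 0.006]
ft_force: [-0.4, 4.4, 6.2]
opening: 0.0206
gripper_force: 59.3
tcp [0.6176 0.0124 0.0649] yaw 91.5 tilt 0.23 dtool mm [-1.1847 12.591  -0.0731]
-87.05402837075633 0.19811554331499778
```

```bash
python3 -m handwheel '[[[0.1,3.5,0,0,0,-1,10],[0.1,3.5,0,0,0,-1,10],[0.1,3.5,0,0,0,-1,10],[0,2,0,0,0,0,10],[0,0,0,0,0,0,10]]]'
python3 -c "
from h import *
go([.6302,.0116,.065])
d=read_state()['tool_pos']-[.6074,.2103,0];print(np.degrees(np.arctan2(d[1],d[0])),np.hypot(d[0],d[1]))"
```

```text
clock: 7.45
tool_pos: [0.629, 0.0134, 0.0648]
tcp_rot: [2.132, 2.308, 0.004]
ft_force: [-1.0, 4.5, 6.5]
opening: 0.0207
gripper_force: 59.3
tcp [0.629  0.0134 0.0648] yaw 94.5 tilt 0.15 dtool mm [-1.8727  1.0432 -0.1627]
-83.73659761790454 0.19809780725597434
```

```bash
python3 -m handwheel '[[[0,2,0,0,0,-0.5,10],[0,1.5,0,0,0,-0.5,10],[0,0,0,0,0,0,10]]]'
```

```text
clock: 7.75
tool_pos: [0.6323, 0.0138, 0.0649]
tcp_rot: [-2.111, -2.326, -0.004]
ft_force: [-0.5, 4.4, 6.6]
opening: 0.0204
gripper_force: 59.3
```

```bash
python3 -m handwheel '[[[0,1.5,0,0,0,-0.4,10],[0,1.5,0,0,0,-0.4,10],[0,0,0,0,0,0,10]]]'; python3 -m handwheel '[[[0,1.5,0,0,0,-0.4,10],[0,0,0,0,0,0,10]]]'
```

```text
clock: 8.05
tool_pos: [0.6338, 0.014, 0.0648]
tcp_rot: [-2.094, -2.338, -0.0]
ft_force: [-4.9, 4.5, 10.1]
opening: 0.0207
gripper_force: 59.7
clock: 8.25
tool_pos: [0.6338, 0.014, 0.0648]
tcp_rot: [-2.085, -2.343, 0.003]
ft_force: [-11.2, 3.5, 13.7]
opening: 0.0202
gripper_force: 60.2
```

On the stop: contact at TCP x = 0.634. Release, rise and check.

```bash
python3 -m handwheel '[[[0,-1.5,0,0,0,0,60],[0,0,0,0,0,0,60],[0,0,0,0,0,0,60],[0,0,0,0,0,0,60],[0,0,-25,0,0,0,60],[0,0,-40,0,0,0,60],[0,0,-40,0,0,0,60],[0,0,-30,0,0,0,60],[0,0,0,0,0,0,60],[0,0,0,0,0,0,60]]]'
python3 -c "
from h import *
go([.467,-.194,.180])"
```

```text
clock: 9.25
tool_pos: [0.6352, 0.0122, 0.1991]
tcp_rot: [2.087, 2.346, 0.002]
ft_force: [0.4, 0.2, -1.4]
opening: 0.0601
gripper_force: 0.0
tcp [0.6352 0.0122 0.1991] yaw 96.7 tilt 0.11 dtool mm [-185.2106 -191.1859   18.8294]
```

```bash
python3 -m handwheel '[[[-23.1,-23.9,2.4,0,0,0,50],[-23.1,-23.9,2.4,0,0,0,50],[-23.1,-23.9,2.4,0,0,0,50],[-23.2,-23.9,2.4,0,0,0,50],[-23.2,-23.9,2.4,0,0,0,50],[-23.2,-23.9,2.4,0,0,0,50],[-23.2,-23.9,2.4,0,0,0,50],[-23.2,-23.9,2,0,0,0,50],[0,0,0,0,0,0,50],[0,0,0,0,0,0,50],[0,0,0,0,0,0,50]]]'
python3 -c "
from h import *
go([.467,-.194,.064])
s=snapshot('side');t=snapshot('top')
im=np.hstack([s['frame'][170:410,250:420],t['frame'][150:390,190:470]]);cv2.imwrite('pics/s3.png',cv2.resize(im,(800,427),interpolation=cv2.INTER_CUBIC))"
```

```text
clock: 10.35
tool_pos: [0.4663, -0.1931, 0.1784]
tcp_rot: [-2.086, -2.346, -0.0]
ft_force: [0.7, 0.3, -0.5]
opening: 0.0496
gripper_force: 0.0
tcp [ 0.4663 -0.1931  0.1784] yaw 96.7 tilt 0.12 dtool mm [ -1.1744   0.7065 114.4362]
```

View pics/s3.png

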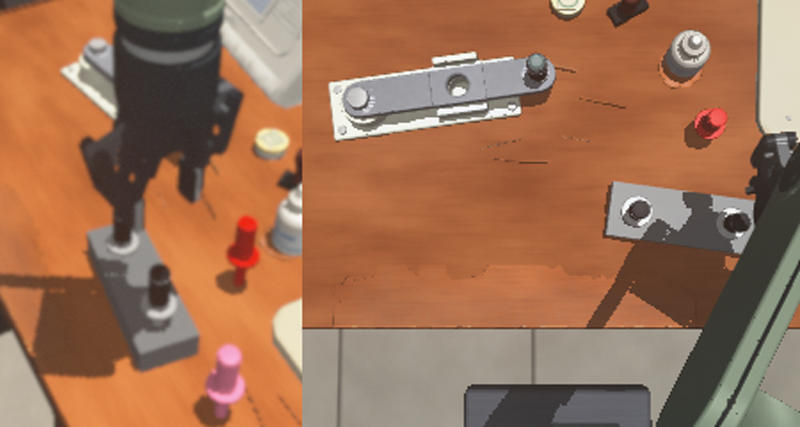

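The arm is home: in the top view its hole, at about (278,198), lies over the lug hole, and the lug's white edges show on both sides. The gripper is above the long pin. I'll go down and grip.

```bash
python3 -m handwheel '[[[-1,0.7,30,0,0,0,50],[0,0,40,0,0,0,50],[0,0,30,0,0,0,50],[0,0,14,0,0,0,50],[0,0,0,0,0,0,50],[0,0,0,0,0,0,5],[0,0,0,0,0,0,5],[0,0,0,0,0,0,5],[0,0,0,0,0,0,5],[0,0,0,0,0,0,5],[0,0,0,0,0,0,5]]]'
python3 -c "
from h import *
go([.467,-.194,.184])
t=snapshot('top');print(atz(t,(277.6,197.8),.052))"
```

```text
clock: 11.55
tool_pos: [0.4689, -0.1958, 0.0675]
tcp_rot: [2.085, 2.344, 0.001]
ft_force: [0.1, 1.2, 7.0]
opening: 0.0186
gripper_force: 58.5
tcp [ 0.4689 -0.1958  0.0675] yaw 96.7 tilt 0.24 dtool mm [   1.7487   -1.2333 -116.4614]
[0.6212 0.1013 0.052 ]
```

```bash
python3 -m handwheel '[[[0,0,-8,0,0,0,5],[0,0,-20,0,0,0,5],[0,0,-30,0,0,0,5],[0,0,-30,0,0,0,5],[0,0,-30,0,0,0,5],[0,0,0,0,0,0,5],[0,0,0,0,0,0,5]]]'
python3 -c "
from h import *
go([.6212,.1013,.184]);print(read_state()['opening'])"
```

```text
clock: 12.3
tool_pos: [0.4673, -0.195, 0.1841]
tcp_rot: [2.087, 2.346, 0.0]
ft_force: [-0.2, -0.2, -1.7]
opening: 0.0183
gripper_force: 59.5
tcp [ 0.4673 -0.195   0.1841] yaw 96.7 tilt 0.08 dtool mm [276.2732 187.3768   0.0762]
0.01831301393341868
```

```bash
python3 -m handwheel '[[[25.1,17,0,0,0,0,5],[25.1,17,0,0,0,0,5],[25.1,17,0,0,0,0,5],[25.1,17,0,0,0,0,5],[25.1,17,0,0,0,0,5],[25.1,17,0,0,0,0,5],[25.1,17,0,0,0,0,5],[25.1,17,0,0,0,0,5],[25.1,17,0,0,0,0,5],[25.1,17,0,0,0,0,5],[25.3,17.4,0,0,0,0,5],[0,0,20,0,0,0,5],[0,0,25,0,0,0,5],[0,0,16,0,0,0,5],[0,0,0,0,0,0,5],[0,0,0,0,0,0,5],[0,0,0,0,0,0,5]]]'
python3 -c "
from h import *
go([.6212,.1013,.0675]);p=read_state()['tool_pos']
s=snapshot('side');t=snapshot('top')
foot=p-[0,0,.0575]
for q,n in((s,'s'),(t,'t')): print(n,proj(q,foot),proj(q,np.array([.6212,.1013,.052])))
c,r=map(int,proj(s,foot));a=cv2.resize(s['frame'][r-75:r+45,c-50:c+50],(500,600),interpolation=cv2.INTER_CUBIC)
b=cv2.resize(t['frame'][160:260,220:320],(300,300),interpolation=cv2.INTER_CUBIC)
im=np.zeros((600,800,3),np.uint8);im[:,:500]=a;im[:300,500:]=b;print(c-50,r-75);cv2.imwrite('pics/s4.png',im)"
```

```text
clock: 14.0
tool_pos: [0.622, 0.1012, 0.1237]
tcp_rot: [2.087, 2.346, 0.002]
ft_force: [0.8, 0.3, -0.4]
opening: 0.0184
gripper_force: 59.6
tcp [0.622  0.1012 0.1237] yaw 96.7 tilt 0.12 dtool mm [ 0.2308 -0.909  56.182 ]
s [333.4069 214.9091] [332.9721 220.0745]
t [276.696  195.9023] [277.5818 197.786 ]
283 139
```

View pics/s4.png

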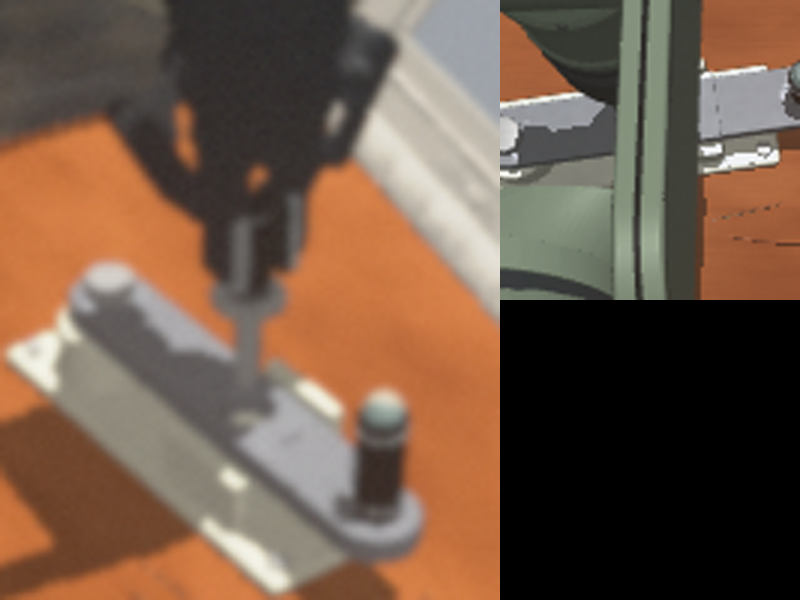

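The pin hangs upright with its foot at about side (332,215), right over the arm's hole at (332,221), which agrees with the calculation. I'll lower it.

```bash
python3 -m handwheel '[[[0,-0.5,6,0,0,0,5],[0,0,6,0,0,0,5],[0,0,6,0,0,0,5],[0,0,6,0,0,0,5],[0,0,6,0,0,0,5],[0,0,0,0,0,0,5]]]'

```

```text
clock: 14.7
tool_pos: [0.6195, 0.1013, 0.0908]
tcp_rot: [-2.086, -2.346, 0.003]
ft_force: [0.5, 0.6, -1.1]
opening: 0.0185
gripper_force: 59.6
```

Foot 19 mm into the hole with no side force. Continuing.

```bash
python3 -m handwheel '[[[0,1,6,0,0,0,5],[0,0,6,0,0,0,5],[0,0,5,0,0,0,5],[0,0,3,0,0,0,5],[0,0,0,0,0,0,5],[0,0,0,0,0,0,5]]]'

```

```text
clock: 15.3
tool_pos: [0.6216, 0.1015, 0.0725]
tcp_rot: [2.088, 2.348, 0.0]
ft_force: [-0.4, 0.2, -0.9]
opening: 0.0186
gripper_force: 59.6
```

```bash
python3 -m handwheel '[[[0,0,2,0,0,0,5],[0,0,2,0,0,0,5],[0,0,0,0,0,0,5]]]'

```

```text
clock: 15.6
tool_pos: [0.6213, 0.1015, 0.0682]
tcp_rot: [-2.087, -2.347, 0.001]
ft_force: [-0.1, 0.3, -1.3]
opening: 0.0185
gripper_force: 59.6
```

Within about 1 mm of seated, so I'll release, let it drop and retreat.

```bash
python3 -m handwheel '[[[0,0,0,0,0,0,50],[0,0,0,0,0,0,50],[0,0,0,0,0,0,50],[0,0,0,0,0,0,50],[0,0,-20,0,0,0,50],[0,0,-40,0,0,0,50],[0,0,-40,0,0,0,50],[0,0,-40,0,0,0,50],[-40,-20,0,0,0,0,50],[-45,-20,0,0,0,0,50],[-45,-20,0,0,0,0,50],[-45,-20,0,0,0,0,50],[-45,-20,0,0,0,0,50],[-45,-20,0,0,0,0,50],[0,0,0,0,0,0,50],[0,0,0,0,0,0,50]]]'
python3 -c "
from h import *
s=snapshot('side');t=snapshot('top')
for q,n in((s,'s'),(t,'t')): print(n,proj(q,np.array([.6212,.1013,.103])),proj(q,np.array([.6212,.1013,.0545])))
a=cv2.resize(s['frame'][170:290,270:370],(500,600),interpolation=cv2.INTER_CUBIC)
b=cv2.resize(t['frame'][160:260,220:320],(300,300),interpolation=cv2.INTER_CUBIC)
im=np.zeros((600,800,3),np.uint8);im[:,:500]=a;im[:300,500:]=b;im[300:525,500:]=cv2.resize(t['frame'],(300,225));cv2.imwrite('pics/s5.png',im)"
```

```text
clock: 17.2
tool_pos: [0.533, -0.1767, 0.2086]
tcp_rot: [-2.091, -2.344, -0.001]
ft_force: [0.1, 1.1, 0.2]
opening: 0.0501
gripper_force: 0.0
s [333.2982 201.294 ] [332.9875 219.1843]
t [273.9981 192.2639] [277.4158 197.5302]
```

View pics/s5.png

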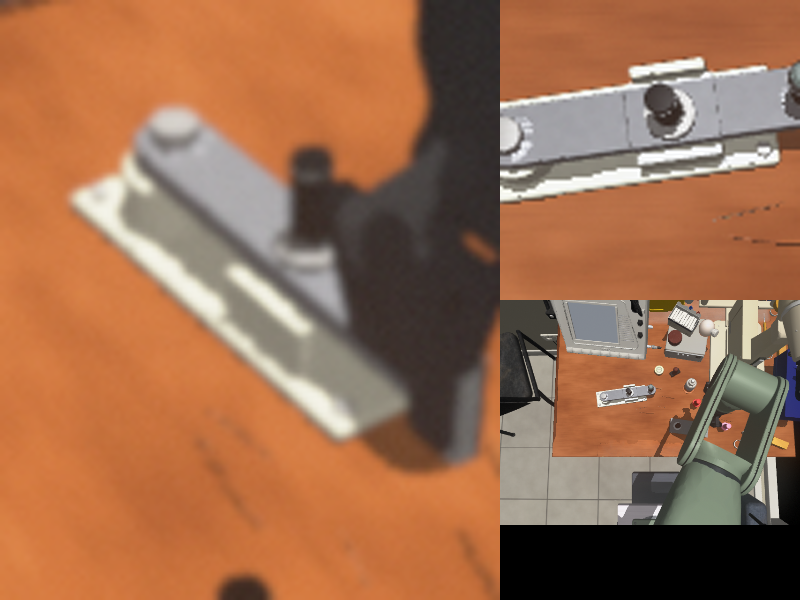

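The pin stands upright with its collar on the arm. Its top is at side (332,202) against a predicted (333,201), and at top (274,193) against (274,192). The robot is clear, so I'm handing in.

```bash
python3 -c "
from station import *
print(sign_off())"
```

```text
the job is handed in; nothing more can be done
None
```

The lamp arm is home on its stop and the long pin is seated through both holes with its collar on the arm; the short pin was never touched, and I handed the job in at about 17 s on the robot clock (no verdict was returned).

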